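Move the supplies to the new rack in mirrored order

ROBOT

A 7-joint arm with a two-finger parallel gripper is mounted at the origin on a cart in front of the work surface, level with it; the furniture and walls round the work are solid. World frame = base frame: x ahead of the robot, y to its left, z up, the work surface at z = 0. Lengths are in m, angles in rad, forces in N, time in s.
With the tool pointing down it reaches from about 0.4 to 0.9 m from the base axis. Payload 5.5 kg.
Tool frame: the origin (TCP) lies midway between the tips of the shut fingers; the grasp point (between the pads) lies 19 mm behind it; z points along the fingers, y is the direction in which the jaws open and shut (so a half turn about z gives the same grasp; the last joint's range is limited). The gripper opens to 85 mm and grips with 20 to 120 N. Pads are 22 mm wide; open, the fingers measure 114 mm over their backs; the gripper's body (76 mm by 85 mm) begins 54 mm behind the grasp point. The pads swing forward as they close: fully open they stand 13 mm farther back than shut.
Start: joints at [-1.058, 0.501, -0.427, 1.55, 0.221, 1.138, -0.21], TCP at [0.161, 0.63, 0.231] pointing down, gripper open.
Joint ranges: [-2.88, 2.88], [-0.31, 2.03], [-1.54, 1.56], [0.2, 2.42], [-1.41, 4.55], [0.19, 2.02], [-2.57, 2.57]. Speed limits (rad/s): [2.57, 2.57, 3.14, 3.14, 3.14, 3.14, 3.14].

INTERFACE

Orientations are given as a unit quaternion [x, y, z, w].
In Python, from station import * gives the robot as it stands.
- The arm moves only by the shell command python3 -m creep 'ROWS' [FORCE]. ROWS is JSON, a list of rows, each an object of numbers: "wx", "wy", "wz": the turn, a rotation vector about the tool's x, y, z in degrees; "x", "y", "z": the shift along the tool's x, y, z in cm; "hand": the opening, from -1 (shut) to 1 (fully open). A call has 1 to 8 rows; each row shifts and turns the commanded pose from where the row before left it, along the tool's axes as they then stand; what a row does not reach is not made up. A row lasts 1/10 s, in which the tool goes at most 50 mm and 8.59 degrees, less where a joint would pass 70% of its speed; a pose out of reach is approached as far as the arm can. A call is refused whole if a number of a shift passes 5 or a number of a turn 8.59, either way. A call with a gripper value outside its range is refused whole. The fingers move at their own pace and stop on an object; FORCE is the grip in N (left out, the last holds). Time passes only in rows, so rows that do not move let the fingers close. It gives the time, the measured TCP pose, the force and the opening at its end, in the units of the state.
- read_state(): the state, without advancing time (a new reading comes with each control period).
- camera(name): name is "side" or "top" or "wrist"; returns the picture (420x560x3 uint8, red, green, blue); there is no depth.
- camera_info(name): a dict with "vfov" (degrees; the focal length in pixels is half the picture's height over the tangent of half this angle, whatever the lens; pixels are square), "cx", "cy" (the principal point, pixels), "T" (4x4, takes a point from camera to world coordinates). Camera axes: x right, y down, z forward; pixel columns grow to the right and rows downward; lengths in m; the calibration is good to about 2 mm. A picture is of the moment at which its call begins: read the wrist's pose just before it. camera_info takes no time and is no camera call; for the wrist camera it gives the pose at the moment of the call.
- job_done(): hands the job in, once; it reports no verdict.
The state is a dict: "t": time; "q": joint angles; "joint_velocities": joint speeds; "tau": joint torques, N m; "eef_pos": TCP position; "orientation": TCP orientation; "ft_force": force on the tool from outside, world axes, zero at the start; "torque": the same for the moment, N m; "finger_gap": finger opening in m.
Only numpy, scipy, OpenCV 4.12 (cv2) and the standard library are available. Lean on these libraries where they do the work, as an engineer would, in place of code of your own. Each camera call takes 0.05 s, during which the arm holds its last target.

TASK

The new wooden rack is for a left-handed desk: move the marker, glue stick, eraser and staple remover from the grey rack into it in reverse order, one to a slot, so that what was leftmost in the grey rack ends up rightmost in the wooden one, and so on. Lay each flat and lengthwise along its slot, about centred front to back, and leave the coloured mats, the tub of clips and the note pad where they are.

Things in the scene. Friction and masses are not known exactly. Their poses are not given: they have to be found in the camera images.
- old_rack: Old rack, light grey plastic, holds the mats and things; fixed; 130 deep (x), 264 wide (y) mm. Four slots along x, 46 wide, centred at y = +93, +31, -31, -93 (left to right), no end walls; floors at z = 10, the 16 wide ridges between at z = 14. Origin: centre of underside; x away from robot, y left, turned up to 0.2 rad. Left or right of the other rack.
- new_rack: New rack, light wood with darker ridges, empty; fixed; 130 deep (x), 264 wide (y) mm. Four slots along x, 46 wide, centred at y = +93, +31, -31, -93 (left to right), no end walls; floors at z = 10, the 16 wide ridges between at z = 14. Origin: centre of underside; x away from robot, y left, turned up to 0.2 rad. Left or right of the other rack.
- marker: Marker pen, white barrel with blue cap and end, 16 wide (x) x 136 long (y) x 17 high mm; round, so it can roll when pushed. Starts on the blue mat in a slot of the old rack, within a few mm of its centre, its length along the slot. Origin: centre of its underside as it starts; z up. Grasp across its 16 mm thickness. Longer than the rack is deep: sticks out at both ends.
- glue: Glue stick, white barrel with black cap and base, 25 (x) x 90 (y) x 25 mm, lying on its side. Starts on the yellow mat in a slot of the old rack, within a few mm of its centre, its length along the slot. Origin: centre of its underside as it starts; z up. Grasp across its 25 mm thickness. 
- rubber_eraser: Eraser, white block in a dark blue card sleeve, 22 (x) x 58 (y) x 12 mm. Starts on the red mat in a slot of the old rack, within a few mm of its centre, its length along the slot. Origin: centre of its underside as it starts; z up. Grasp across its 22 mm width. 
- remover: Staple remover, two black grips with a pale hinge end, 29 (x) x 55 (y) x 28 mm. Its jaws are stiff here and do not move. Starts on the green mat in a slot of the old rack, within a few mm of its centre, its length along the slot. Origin: centre of its underside as it starts; z up. Grasp across its 29 mm width. 
- mat_blue: Blue mat, 118 (along the slot) x 42 x 2 mm, fixed on the floor of one slot of the old rack; its top is 12 mm above the worktop. Its slot differs from start to start; the mats never move, so they keep record of which slot each thing came from. Origin: centre of its underside.
- mat_yellow: Yellow mat, 118 (along the slot) x 42 x 2 mm, fixed on the floor of one slot of the old rack; its top is 12 mm above the worktop. Its slot differs from start to start; the mats never move, so they keep record of which slot each thing came from. Origin: centre of its underside.
- mat_red: Red mat, 118 (along the slot) x 42 x 2 mm, fixed on the floor of one slot of the old rack; its top is 12 mm above the worktop. Its slot differs from start to start; the mats never move, so they keep record of which slot each thing came from. Origin: centre of its underside.
- mat_green: Green mat, 118 (along the slot) x 42 x 2 mm, fixed on the floor of one slot of the old rack; its top is 12 mm above the worktop. Its slot differs from start to start; the mats never move, so they keep record of which slot each thing came from. Origin: centre of its underside.
- tub: Bystander: round tub of paper clips, white with black lid, 55 mm across, 37 mm high, loose. Origin: centre of its underside.
- pad: Bystander: pad of sticky notes, cream, 76 x 76 x 14 mm, loose. Origin: centre of its underside.
Not all that is in view belongs to the job. Several things have the shape of the glue; the one meant has the colours described above.

How it is judged:
At the end, for the whole second after the job is handed in: Each thing lies at rest in the new rack's slot that mirrors its mat's slot in the old rack (1-4, 2-3, 3-2, 4-1): origin within 24 mm of the slot's line, 25 mm of its middle, 3 to 43 mm above the rack's underside; length within 0.25 rad of the slot; eraser and remover level within 0.15 rad (((y of mat_blue in the frame of old_rack between 0.078 and 0.108 m and y of marker in the frame of new_rack between -0.117 and -0.069 m) or (y of mat_blue in the frame of old_rack between 0.016 and 0.046 m and y of marker in the frame of new_rack between -0.055 and -0.007 m) or (y of mat_blue in the frame of old_rack between -0.046 and -0.016 m and y of marker in the frame of new_rack between 0.007 and 0.055 m) or (y of mat_blue in the frame of old_rack between -0.108 and -0.078 m and y of marker in the frame of new_rack between 0.069 and 0.117 m)) and x of marker in the frame of new_rack between -0.025 and 0.025 m and z of marker in the frame of new_rack between 0.003 and 0.043 m and angle between the y axis of each of marker, glue, rubber_eraser, remover and the x axis of new_rack, either way round below 0.25 rad and linear speed of each of marker, glue, rubber_eraser, remover below 0.02 m/s and ((y of mat_yellow in the frame of old_rack between 0.078 and 0.108 m and y of glue in the frame of new_rack between -0.117 and -0.069 m) or (y of mat_yellow in the frame of old_rack between 0.016 and 0.046 m and y of glue in the frame of new_rack between -0.055 and -0.007 m) or (y of mat_yellow in the frame of old_rack between -0.046 and -0.016 m and y of glue in the frame of new_rack between 0.007 and 0.055 m) or (y of mat_yellow in the frame of old_rack between -0.108 and -0.078 m and y of glue in the frame of new_rack between 0.069 and 0.117 m)) and x of glue in the frame of new_rack between -0.025 and 0.025 m and z of glue in the frame of new_rack between 0.003 and 0.043 m and ((y of mat_red in the frame of old_rack between 0.078 and 0.108 m and y of rubber_eraser in the frame of new_rack between -0.117 and -0.069 m) or (y of mat_red in the frame of old_rack between 0.016 and 0.046 m and y of rubber_eraser in the frame of new_rack between -0.055 and -0.007 m) or (y of mat_red in the frame of old_rack between -0.046 and -0.016 m and y of rubber_eraser in the frame of new_rack between 0.007 and 0.055 m) or (y of mat_red in the frame of old_rack between -0.108 and -0.078 m and y of rubber_eraser in the frame of new_rack between 0.069 and 0.117 m)) and x of rubber_eraser in the frame of new_rack between -0.025 and 0.025 m and z of rubber_eraser in the frame of new_rack between 0.003 and 0.043 m and angle between the z axis of each of rubber_eraser, remover and the z axis of new_rack, either way round below 0.15 rad and ((y of mat_green in the frame of old_rack between 0.078 and 0.108 m and y of remover in the frame of new_rack between -0.117 and -0.069 m) or (y of mat_green in the frame of old_rack between 0.016 and 0.046 m and y of remover in the frame of new_rack between -0.055 and -0.007 m) or (y of mat_green in the frame of old_rack between -0.046 and -0.016 m and y of remover in the frame of new_rack between 0.007 and 0.055 m) or (y of mat_green in the frame of old_rack between -0.108 and -0.078 m and y of remover in the frame of new_rack between 0.069 and 0.117 m)) and x of remover in the frame of new_rack between -0.025 and 0.025 m and z of remover in the frame of new_rack between 0.003 and 0.043 m); the robot touches nothing.
It fails at once if the tub of clips pushed more than 15 mm from its place (distance of tub from where it was at the start of the episode above 0.015 m).
It fails at once if the note pad pushed more than 15 mm from its place (distance of pad from where it was at the start of the episode above 0.015 m).
It also fails if it takes over 112 s, if anything falls off the work surface, if the arm or the gripper's body presses on something with over 40 N, if the wrist force passes 120 N, or if a joint passes its speed limit or range.

## Working session

There is one attempt and no reset: what is moved stays moved. The work goes in short steps, Python scripts to look and compute and a shell command to move; the robot and the scene stay as the last step left them, time stands still between calls to the robot, and variables do not carry over. Pictures are saved under pics/ and viewed, and the job is handed in when it is done.

```bash
ls; mkdir -p pics; python3 - <<'E'
from station import *
import cv2
s=read_state();print(s)
for n in ("top","side"):
    i=camera_info(n);print(n,i)
    cv2.imwrite(f"pics/{n}0.png",camera(n)[:,:,::-1])
E
```

```text
pics
{'t': 0.0, 'q': array([-1.05778625,  0.50186184, -0.42678786,  1.55146667,  0.2207833 ,
        1.13833629, -0.21030021]), 'joint_velocities': array([-9.32548074e-04,  1.07874717e-03,  2.81622645e-04,  7.94841371e-05,
       -1.19287008e-03, -7.65660352e-04, -6.64504859e-04]), 'tau': array([ 5.45487983e-04, -5.69514513e+01, -5.81605822e+00, -2.80945748e+01,
        1.05606567e-02,  1.18742572e-02, -3.98901978e-07]), 'eef_pos': array([0.16055696, 0.62911642, 0.23024337]), 'orientation': array([ 1.24556620e-01,  9.92211989e-01, -9.95553676e-04, -1.62039057e-04]), 'ft_force': array([-0.57653526,  0.13434742,  0.23182835]), 'torque': array([-0.00552278,  0.03704376,  0.00293009]), 'finger_gap': 0.08537627143492646}
top {'vfov': 42.60203455733533, 'cx': 287.81977986679254, 'cy': 206.56676584265014, 'T': array([[ 1.57260995e-02, -9.82958286e-01,  1.83154847e-01,
         2.85104850e-01],
       [-9.99876337e-01, -1.54547550e-02,  2.90887846e-03,
         1.13840101e-01],
       [-2.86928789e-05, -1.83177943e-01, -9.83079773e-01,
         1.45789758e+00],
       [ 0.00000000e+00,  0.00000000e+00,  0.00000000e+00,
         1.00000000e+00]])}
side {'vfov': 44.82823178682868, 'cx': 277.93617994110963, 'cy': 210.5641108127758, 'T': array([[ 9.99599164e-01,  2.83079907e-02,  4.10080746e-04,
         5.68536877e-01],
       [ 1.19151369e-02, -4.33793291e-01,  9.00933633e-01,
        -1.31967082e+00],
       [ 2.56815112e-02, -9.00567620e-01, -4.33956705e-01,
         7.29193394e-01],
       [ 0.00000000e+00,  0.00000000e+00,  0.00000000e+00,
         1.00000000e+00]])}
```

View pics/top0.png

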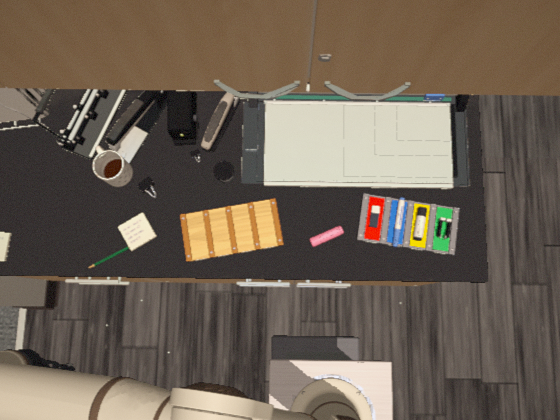

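View pics/side0.png

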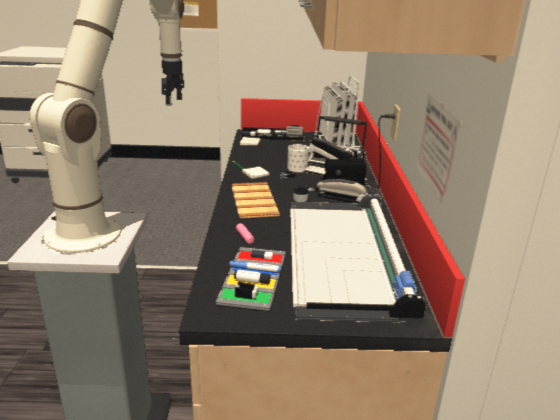

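```bash
cat > h.py <<'E'
from station import *
import numpy as np, cv2
from scipy.spatial.transform import Rotation as R
def foc(i): return 210/np.tan(np.radians(i["vfov"])/2)
def back(i,px,z):
    px=np.atleast_2d(px).astype(float);f=foc(i)
    d=np.c_[(px[:,0]-i["cx"])/f,(px[:,1]-i["cy"])/f,np.ones(len(px))]@i["T"][:3,:3].T
    o=i["T"][:3,3]; return o+d*((z-o[2])/d[:,2])[:,None]
def proj(i,P):
    P=np.atleast_2d(P);T=i["T"];c=(P-T[:3,3])@T[:3,:3];f=foc(i)
    return np.c_[c[:,0]/c[:,2]*f+i["cx"],c[:,1]/c[:,2]*f+i["cy"]]
E
python3 - <<'E'
import cv2
a=cv2.imread("pics/top0.png")
cv2.imwrite("pics/c_new.png",cv2.resize(a[190:270,172:292],None,fx=6,fy=6,interpolation=cv2.INTER_CUBIC))
cv2.imwrite("pics/c_old.png",cv2.resize(a[185:265,350:470],None,fx=6,fy=6,interpolation=cv2.INTER_CUBIC))
E
```

```text
(no output)
```

View pics/c_new.png

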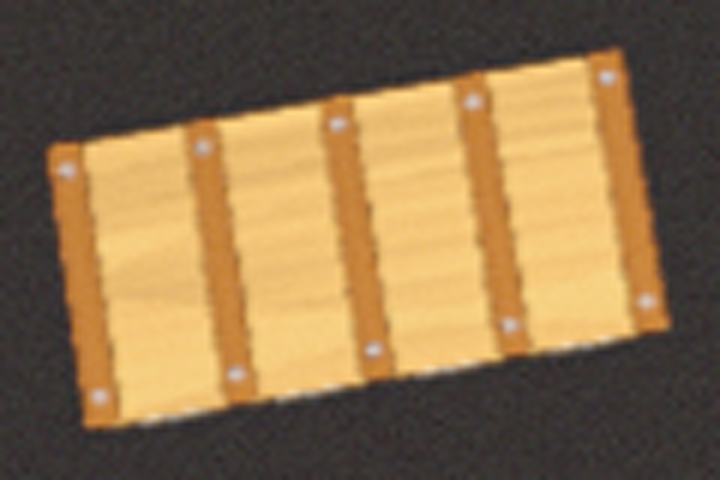

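View pics/c_old.png

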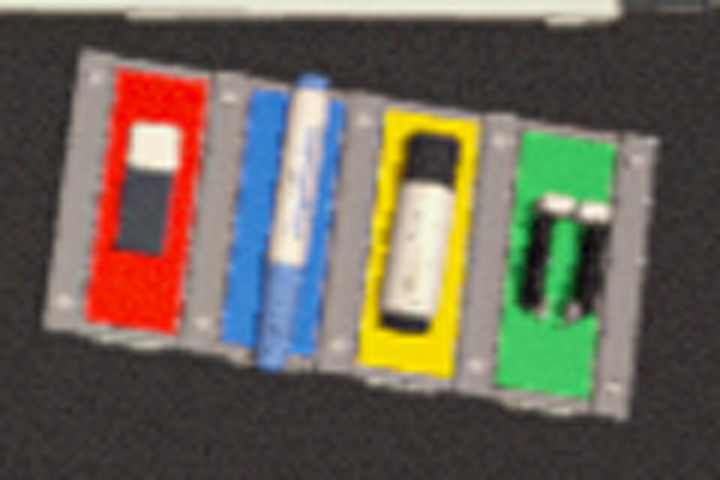

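The new rack spans crop corners (50,145),(622,50),(668,328),(88,430). The old rack holds, left to right, red/eraser, blue/marker, yellow/glue and green/remover. So remover goes to new slot 1, glue to 2, marker to 3 and eraser to 4.

```bash
cat >> h.py <<'E'
def fit(w):  # w corners: BL(+x,+y), BR(+x,-y), FR(-x,-y), FL(-x,+y)
    m=np.array([[.065,.132],[.065,-.132],[-.065,-.132],[-.065,.132]])
    c=w[:,:2].mean(0);a=w[:,:2]-c
    th=np.arctan2((m[:,0]*a[:,1]-m[:,1]*a[:,0]).sum(),(m*a).sum())
    Rm=np.array([[np.cos(th),-np.sin(th)],[np.sin(th),np.cos(th)]])
    return c,th,np.abs(m@Rm.T+c-w[:,:2]).max()
E
python3 - <<'E'
from h import *
i=camera_info("top")
cn=np.array([(50,145),(622,50),(668,328),(88,430)])/6+[172,190]-.42
co=np.array([(82,50),(658,138),(628,418),(45,328)])/6+[350,185]-.42
for n,c in(("new",cn),("old",co)):
    c0,th,e=fit(back(i,c,.014)); print(n,c0.round(4),th.round(4),e.round(4))
    Rm=np.array([[np.cos(th),-np.sin(th)],[np.sin(th),np.cos(th)]])
    for y in(.093,.031,-.031,-.093): print((c0+Rm@[0,y]).round(4))
objs={"eraser":((147,188),.024),"marker":((292,222),.02),"glue":((420,232),.03),"rem":((567,255),.035)}
for k,(p,z) in objs.items(): print(k,back(i,np.array(p)/6+[350,185]-.42,z).round(4))
for k,p,z in(("pad",(137,231),.014),("tub",(224,171),.037),("pink",(327,236),.02)): print(k,back(i,p,z).round(3))
# objects' axes
e=back(i,np.array([(313,78),(270,365),(435,135),(403,328)])/6+[350,185],.022);
for a,b in((0,1),(2,3)): d=e[a]-e[b];print(np.arctan2(d[1],d[0]),np.linalg.norm(d))
print(R.from_quat(read_state()["orientation"]).as_matrix().round(3))
cv2.imwrite("pics/w0.png",camera("wrist")[:,:,::-1])
E
```

```text
new [0.4898 0.2704] 0.186 0.0011
[0.4726 0.3618]
[0.484  0.3008]
[0.4955 0.2399]
[0.507 0.179]
old [ 0.5131 -0.2094] -0.14 0.0007
[ 0.5261 -0.1173]
[ 0.5175 -0.1787]
[ 0.5088 -0.2401]
[ 0.5002 -0.3015]
eraser [[ 0.5302 -0.1151  0.024 ]]
marker [[ 0.5164 -0.1808  0.02  ]]
glue [[ 0.5112 -0.2359  0.03  ]]
rem [[ 0.5011 -0.2997  0.035 ]]
pad [[0.481 0.525 0.014]]
tub [[0.645 0.293 0.037]]
pink [[0.474 0.012 0.02 ]]
-0.16792338168411822 0.1328026098075372
-0.19016788377771493 0.08959281766819403
[[-0.969  0.247 -0.   ]
 [ 0.247  0.969 -0.002]
 [ 0.    -0.002 -1.   ]]
```

View pics/w0.png

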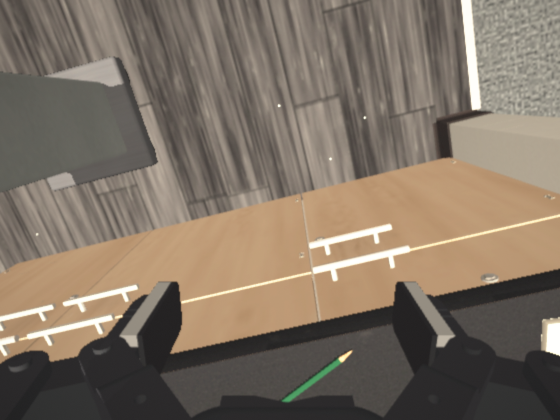

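```bash
cat > go.py <<'E'
import sys
from h import *
s=read_state();p=s["eef_pos"];M=R.from_quat(s["orientation"]).as_matrix()
t=np.array([float(v) for v in sys.argv[1:4]]);d=M.T@(t-p)*100
yaw=np.arctan2(-M[1,0],-M[0,0])
if len(sys.argv)>4:
    y=float(sys.argv[4]);G=np.array([[-np.cos(y),np.sin(y),0],[-np.sin(y),-np.cos(y),0],[0,0,1.]])
    G=np.array([[-np.cos(y),-np.sin(y),0],[-np.sin(y),np.cos(y),0],[0,0,-1.]])
    print("turn deg",np.degrees(R.from_matrix(M.T@G).as_rotvec()).round(2))
print("t",round(s["t"],2),"pos",p.round(4),"yaw",yaw.round(3),"gap",round(s["finger_gap"],4),"F",s["ft_force"].round(1),"| tool cm",d.round(2),"norm",np.linalg.norm(d).round(2))
E
python3 go.py 0.49 0.27 0.2 0.186; python3 go.py 0.5 -0.21 0.2 -0.14
```

```text
turn deg [ -0.08  -0.03 -24.97]
t 0.15 pos [0.1606 0.6293 0.2305] yaw -0.25 gap 0.0853 F [ 0.4 -0.2  0.2] | tool cm [-40.8  -26.67   3.08] norm 48.84
turn deg [-0.08 -0.01 -6.29]
t 0.15 pos [0.1606 0.6293 0.2305] yaw -0.25 gap 0.0853 F [ 0.4 -0.2  0.2] | tool cm [-53.64 -72.93   3.15] norm 90.59
```

```bash
python3 -m creep '[{"x":-3.8,"y":-2.4},{"x":-3.8,"y":-2.4},{"x":-3.8,"y":-2.4},{"x":-3.8,"y":-2.4},{"x":-3.8,"y":-2.4},{"x":-3.8,"y":-2.4},{"x":-3.8,"y":-2.4},{"x":-3.8,"y":-2.4}]'; python3 go.py 0.49 0.25 0.2 -.14
```

```text
turn deg [-0.08 -0.01 -6.29]
t 0.15 pos [0.1606 0.6293 0.2305] yaw -0.25 gap 0.0853 F [ 0.4 -0.2  0.2] | tool cm [-41.3  -28.61   3.09] norm 50.33invalid input at $[0]: expected keys wx, wy, wz, x, y, z, hand
```

```bash
python3 -m creep '[{"wx":0,"wy":0,"wz":0,"x":-3.8,"y":-2.4,"z":0,"hand":1},{"wx":0,"wy":0,"wz":0,"x":-3.8,"y":-2.4,"z":0,"hand":1},{"wx":0,"wy":0,"wz":0,"x":-3.8,"y":-2.4,"z":0,"hand":1},{"wx":0,"wy":0,"wz":0,"x":-3.8,"y":-2.4,"z":0,"hand":1},{"wx":0,"wy":0,"wz":0,"x":-3.8,"y":-2.4,"z":0,"hand":1},{"wx":0,"wy":0,"wz":0,"x":-3.8,"y":-2.4,"z":0,"hand":1},{"wx":0,"wy":0,"wz":0,"x":-3.8,"y":-2.4,"z":0,"hand":1},{"wx":0,"wy":0,"wz":0,"x":-3.8,"y":-2.4,"z":0,"hand":1}]'; python3 go.py 0.49 0.25 0.2 -.14
```

```text
t: 0.95
eef_pos: [0.4087, 0.367, 0.2312]
orientation: [0.125, 0.992, -0.0, -0.0]
ft_force: [-0.0, 0.6, 0.5]
finger_gap: 0.0853
turn deg [-0.01 -0.   -6.29]
t 0.95 pos [0.4087 0.367  0.2312] yaw -0.25 gap 0.0853 F [-0.   0.6  0.5] | tool cm [-10.77  -9.33   3.12] norm 14.59
```

```bash
python3 go.py 0.5 0.1 0.2;  python3 -m creep '[{"wx":0,"wy":0,"wz":-1,"x":-2.5,"y":-4,"z":0.4,"hand":0.3},{"wx":0,"wy":0,"wz":-1,"x":-2.5,"y":-4,"z":0.4,"hand":0.3},{"wx":0,"wy":0,"wz":-1,"x":-2.5,"y":-4,"z":0.4,"hand":0.3},{"wx":0,"wy":0,"wz":-1,"x":-2.5,"y":-4,"z":0.4,"hand":0.3},{"wx":0,"wy":0,"wz":-1,"x":-2.5,"y":-4,"z":0.4,"hand":0.3},{"wx":0,"wy":0,"wz":-1,"x":-2.5,"y":-4,"z":0.4,"hand":0.3}]'; python3 go.py 0.5 -0.11 0.2 -.14
```

```text
t 0.95 pos [0.4087 0.367  0.2312] yaw -0.25 gap 0.0853 F [-0.   0.6  0.5] | tool cm [-15.45 -23.61   3.13] norm 28.39
t: 1.55
eef_pos: [0.5056, 0.1013, 0.2072]
orientation: [0.072, 0.997, 0.0, 0.0]
ft_force: [0.4, 1.0, 0.0]
finger_gap: 0.0555
turn deg [ 0.    0.   -0.24]
t 1.55 pos [0.5056 0.1013 0.2072] yaw -0.144 gap 0.0555 F [0.4 1.  0. ] | tool cm [ -2.48 -20.99   0.72] norm 21.15
```

```bash
python3 go.py 0.53 -0.1155 0.15 -.15;  python3 -m creep '[{"wx":0,"wy":0,"wz":0,"x":-1,"y":-4,"z":0.5,"hand":0.1},{"wx":0,"wy":0,"wz":0,"x":-1,"y":-4,"z":0.5,"hand":0.1},{"wx":0,"wy":0,"wz":0,"x":-1,"y":-4,"z":0.5,"hand":0.1},{"wx":0,"wy":0,"wz":0,"x":-1,"y":-4,"z":0.5,"hand":0.1},{"wx":0,"wy":0,"wz":0,"x":-1,"y":-4,"z":0.5,"hand":0.1},{"wx":0,"wy":0,"wz":0,"x":-0.5,"y":-1.1,"z":0.5,"hand":0.1},{"wx":0,"wy":0,"wz":0,"x":0,"y":0,"z":0,"hand":0.1}]'; python3 go.py 0.53 -0.1155 0.1 -.15
python3 - <<'E'
from h import *
i=camera_info("wrist");a=camera("wrist");np.savez("w1.npz",T=i["T"],vfov=i["vfov"],cx=i["cx"],cy=i["cy"])
print(i["T"].round(3), proj(i,[[.53,-.1151,.024],[.5164,-.1808,.02],[.5112,-.2359,.03]]).round(0))
cv2.imwrite("pics/w1.png",a[:,:,::-1])
E
```

```text
turn deg [0.   0.   0.33]
t 1.55 pos [0.5056 0.1013 0.2072] yaw -0.144 gap 0.0555 F [0.4 1.  0. ] | tool cm [ -5.53 -21.1    5.72] norm 22.55
t: 2.25
eef_pos: [0.5286, -0.1161, 0.1763]
orientation: [0.075, 0.997, -0.0, -0.001]
ft_force: [-0.4, 0.7, -0.3]
finger_gap: 0.0469
turn deg [-0.04 -0.09  0.02]
t 2.25 pos [ 0.5286 -0.1161  0.1763] yaw -0.15 gap 0.0469 F [-0.4  0.7 -0.3] | tool cm [-0.14  0.08  7.63] norm 7.63
[[ 0.149  0.944  0.294  0.453]
 [ 0.989 -0.142 -0.044 -0.103]
 [ 0.     0.297 -0.955  0.317]
 [ 0.     0.     0.     1.   ]] [[286. 201.]
 [206. 195.]
 [136. 202.]]
```

View pics/w1.png

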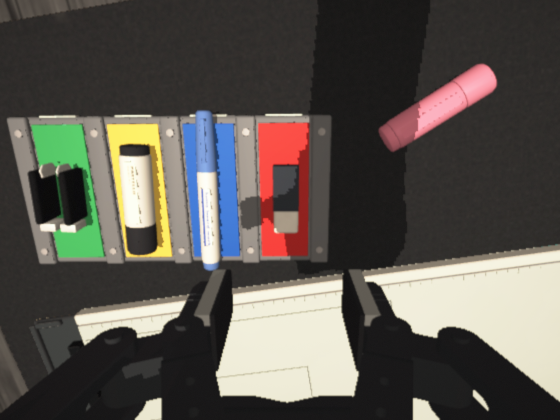

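The wrist view puts the eraser at (286,199), the marker's ends at (203,113) and (211,267), the glue at (138,200) and the remover at (58,197). All sit where the top view predicted.

```bash
python3 - <<'E'
from h import *
i=dict(np.load("w1.npz"))
def ax(n,a,b,z):
    w=back(i,[a,b],z);d=w[0]-w[1];print(n,w.mean(0).round(4),"yaw",np.arctan(d[1]/d[0]).round(3),"len",np.linalg.norm(d).round(3))
ax("eraser",(286,165),(286,233),.024)
ax("marker",(203.5,113),(211,267),.021)
ax("glue",(135,147),(141.5,252),.027)
ax("remover",(53,170),(63,228),.035)
E
python3 go.py 0.5303 -0.1155 0.06
```

```text
eraser [ 0.5293 -0.1152  0.024 ] yaw -0.15 len 0.058
marker [ 0.5161 -0.1795  0.021 ] yaw -0.167 len 0.132
glue [ 0.512  -0.2354  0.027 ] yaw -0.21 len 0.089
remover [ 0.4992 -0.2947  0.035 ] yaw -0.169 len 0.048
t 2.3 pos [ 0.5289 -0.1135  0.1767] yaw -0.147 gap 0.0471 F [-0.9  0.4  0.3] | tool cm [-0.19 -0.18 11.67] norm 11.67
```

```bash
python3 -m creep '[{"wx":0,"wy":0,"wz":0,"x":-0.1,"y":0.1,"z":4,"hand":0},{"wx":0,"wy":0,"wz":0,"x":0,"y":0,"z":4,"hand":0},{"wx":0,"wy":0,"wz":0,"x":0,"y":0,"z":4,"hand":0},{"wx":0,"wy":0,"wz":0,"x":0,"y":0,"z":2,"hand":0},{"wx":0,"wy":0,"wz":0,"x":0,"y":0,"z":0,"hand":0}]' 40; python3 go.py 0.5303 -0.1155 0.018
```

```text
t: 2.8
eef_pos: [0.5278, -0.1092, 0.0345]
orientation: [0.071, 0.997, 0.001, -0.003]
ft_force: [-0.2, 0.2, -0.9]
finger_gap: 0.0432
t 2.8 pos [ 0.5278 -0.1092  0.0345] yaw -0.141 gap 0.0432 F [-0.2  0.2 -0.9] | tool cm [-0.35 -0.6   1.64] norm 1.78
```

```bash
python3 -m creep '[{"wx":0,"wy":0,"wz":0,"x":0,"y":0,"z":0,"hand":0},{"wx":0,"wy":0,"wz":0,"x":0,"y":0,"z":0,"hand":0}]' 40; python3 go.py 0.5297 -0.1155 0.017 -.15
```

```text
t: 3.0
eef_pos: [0.5321, -0.1118, 0.039]
orientation: [0.072, 0.997, 0.0, 0.001]
ft_force: [-0.3, 1.3, -0.6]
finger_gap: 0.0427
turn deg [0.03 0.17 0.37]
t 3.0 pos [ 0.5321 -0.1118  0.039 ] yaw -0.144 gap 0.0427 F [-0.3  1.3 -0.6] | tool cm [ 0.19 -0.4   2.2 ] norm 2.24
```

```bash
python3 -m creep '[{"wx":0,"wy":0,"wz":0,"x":0.2,"y":-0.4,"z":0.4,"hand":0},{"wx":0,"wy":0,"wz":0,"x":0,"y":0,"z":0.6,"hand":0},{"wx":0,"wy":0,"wz":0,"x":0,"y":0,"z":0.6,"hand":0},{"wx":0,"wy":0,"wz":0,"x":0,"y":0,"z":0.4,"hand":0},{"wx":0,"wy":0,"wz":0,"x":0,"y":0,"z":0,"hand":0},{"wx":0,"wy":0,"wz":0,"x":0,"y":0,"z":0,"hand":0}]' 40; python3 go.py 0.5297 -0.1155 0.017 -.15
```

```text
t: 3.6
eef_pos: [0.5278, -0.1164, 0.017]
orientation: [0.072, 0.997, 0.0, -0.0]
ft_force: [0.3, -0.2, -0.4]
finger_gap: 0.0425
turn deg [ 0.01 -0.03  0.28]
t 3.6 pos [ 0.5278 -0.1164  0.017 ] yaw -0.145 gap 0.0425 F [ 0.3 -0.2 -0.4] | tool cm [-0.18  0.11  0.  ] norm 0.21
```

Now at z = 17 mm with no contact, so I'll close on the eraser.

```bash
python3 -m creep '[{"wx":0,"wy":0,"wz":0,"x":0,"y":0,"z":0,"hand":-0.4},{"wx":0,"wy":0,"wz":0,"x":0,"y":0,"z":0,"hand":-0.7},{"wx":0,"wy":0,"wz":0,"x":0,"y":0,"z":0,"hand":-0.7},{"wx":0,"wy":0,"wz":0,"x":0,"y":0,"z":0,"hand":-0.7},{"wx":0,"wy":0,"wz":0,"x":0,"y":0,"z":-0.5,"hand":-0.7},{"wx":0,"wy":0,"wz":0,"x":0,"y":0,"z":-1,"hand":-0.7},{"wx":0,"wy":0,"wz":0,"x":0,"y":0,"z":-1.5,"hand":-0.7},{"wx":0,"wy":0,"wz":0,"x":0,"y":0,"z":0,"hand":-0.7}]' 40; python3 go.py 0.51 0.179 0.1 .186
python3 - <<'E'
from h import *
cv2.imwrite("pics/w2.png",camera("wrist")[:,:,::-1])
cv2.imwrite("pics/s2.png",cv2.resize(camera("side")[200:320,180:320],None,fx=4,fy=4)[:,:,::-1])
E
```

```text
t: 4.4
eef_pos: [0.5299, -0.1168, 0.0499]
orientation: [0.073, 0.997, -0.0, 0.002]
ft_force: [1.1, 0.0, -0.2]
finger_gap: 0.0194
turn deg [ -0.05   0.25 -18.97]
t 4.4 pos [ 0.5299 -0.1168  0.0499] yaw -0.145 gap 0.0194 F [ 1.1  0.  -0.2] | tool cm [ 6.23 28.98 -5.04] norm 30.07
```

View pics/w2.png

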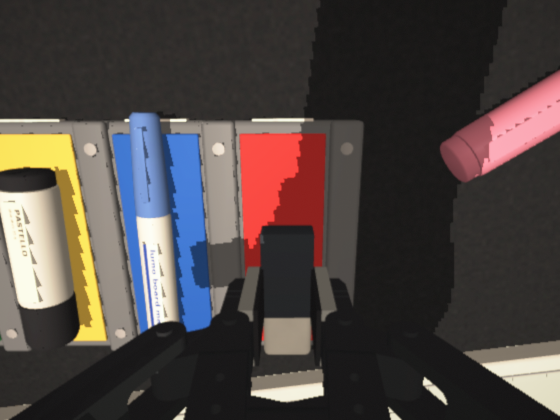

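View pics/s2.png

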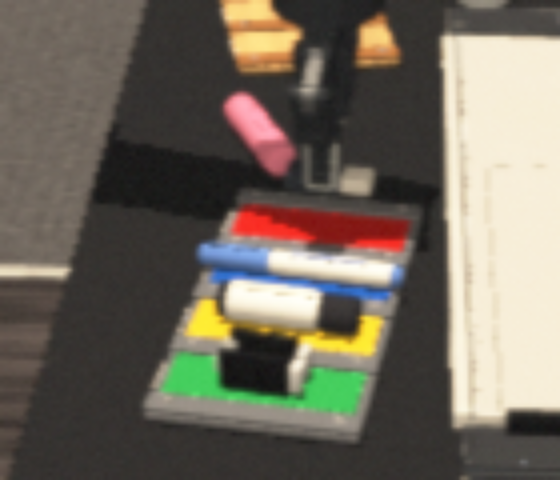

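The eraser is held (at 288,270 in the wrist view) and clear of the red mat. Carrying it to new slot 4.

```bash
python3 -m creep '[{"wx":0,"wy":0,"wz":0,"x":0,"y":0,"z":-2,"hand":-0.7},{"wx":0,"wy":0,"wz":-2,"x":0,"y":2,"z":-3,"hand":-0.7},{"wx":0,"wy":0,"wz":-3,"x":0.4,"y":4,"z":-0.3,"hand":-0.7},{"wx":0,"wy":0,"wz":-3,"x":0.4,"y":4,"z":0,"hand":-0.7},{"wx":0,"wy":0,"wz":-3,"x":0.4,"y":4,"z":0,"hand":-0.7},{"wx":0,"wy":0,"wz":-3,"x":0.4,"y":4,"z":0,"hand":-0.7},{"wx":0,"wy":0,"wz":-3,"x":0.4,"y":4,"z":0,"hand":-0.7},{"wx":0,"wy":0,"wz":-2,"x":0,"y":2,"z":0,"hand":-0.7}]' 40; python3 go.py 0.507 0.179 0.06 .186
```

```text
t: 5.3
eef_pos: [0.5074, 0.127, 0.1001]
orientation: [-0.096, 0.995, 0.001, -0.0]
ft_force: [0.5, 1.2, -0.8]
finger_gap: 0.0194
turn deg [ 0.1  -0.04  0.41]
t 5.3 pos [0.5074 0.127  0.1001] yaw 0.193 gap 0.0194 F [ 0.5  1.2 -0.8] | tool cm [-0.96  5.11  4.02] norm 6.57
```

```bash
python3 -m creep '[{"wx":0,"wy":0,"wz":0.4,"x":-0.4,"y":2.5,"z":1,"hand":-0.7},{"wx":0,"wy":0,"wz":0,"x":-0.5,"y":2,"z":1,"hand":-0.7},{"wx":0,"wy":0,"wz":0,"x":0,"y":0.6,"z":1,"hand":-0.7},{"wx":0,"wy":0,"wz":0,"x":0,"y":0,"z":0.5,"hand":-0.7},{"wx":0,"wy":0,"wz":0,"x":0,"y":0,"z":0,"hand":-0.7},{"wx":0,"wy":0,"wz":0,"x":0,"y":0,"z":0,"hand":-0.7}]' 40; python3 go.py 0.507 0.179 0.017 .186
python3 - <<'E'
from h import *
i=camera_info("wrist");cv2.imwrite("pics/w3.png",camera("wrist")[:,:,::-1])
E
```

```text
t: 5.9
eef_pos: [0.5087, 0.1726, 0.0651]
orientation: [-0.089, 0.996, -0.001, -0.0]
ft_force: [0.7, 0.7, -0.8]
finger_gap: 0.0196
turn deg [-0.06 -0.04 -0.5 ]
t 5.9 pos [0.5087 0.1726 0.0651] yaw 0.177 gap 0.0196 F [ 0.7  0.7 -0.8] | tool cm [0.05 0.67 4.81] norm 4.86
```

View pics/w3.png

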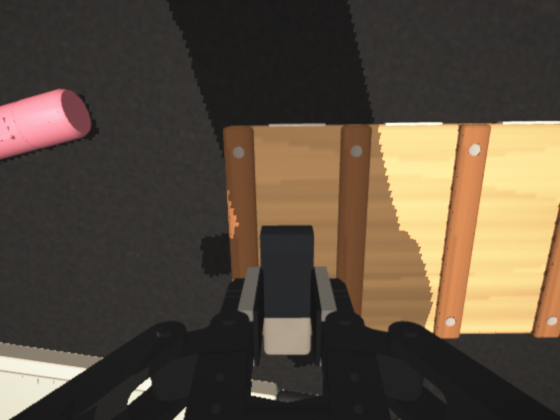

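```bash
python3 -m creep '[{"wx":0,"wy":0,"wz":-0.5,"x":0,"y":0.6,"z":1,"hand":-0.7},{"wx":0,"wy":0,"wz":0,"x":0,"y":0,"z":1.5,"hand":-0.7},{"wx":0,"wy":0,"wz":0,"x":0,"y":0,"z":1,"hand":-0.7},{"wx":0,"wy":0,"wz":0,"x":0,"y":0,"z":0.5,"hand":-0.7},{"wx":0,"wy":0,"wz":0,"x":0,"y":0,"z":0.3,"hand":-0.7},{"wx":0,"wy":0,"wz":0,"x":0,"y":0,"z":0.1,"hand":-0.7},{"wx":0,"wy":0,"wz":0,"x":0,"y":0,"z":0,"hand":-0.7},{"wx":0,"wy":0,"wz":0,"x":0,"y":0,"z":0,"hand":-0.7}]' 40; python3 go.py 0.507 0.179 0.016 .186
```

```text
t: 6.75
eef_pos: [0.5078, 0.1805, 0.0216]
orientation: [-0.094, 0.996, 0.0, 0.0]
ft_force: [-0.0, 0.5, -0.1]
finger_gap: 0.0193
turn deg [0.01 0.04 0.13]
t 6.75 pos [0.5078 0.1805 0.0216] yaw 0.188 gap 0.0193 F [-0.   0.5 -0.1] | tool cm [ 0.1  -0.14  0.56] norm 0.59
```

```bash
python3 -m creep '[{"wx":0,"wy":0,"wz":0,"x":0,"y":-0.1,"z":0.3,"hand":-0.7},{"wx":0,"wy":0,"wz":0,"x":0,"y":0,"z":0.25,"hand":-0.7},{"wx":0,"wy":0,"wz":0,"x":0,"y":0,"z":0,"hand":-0.7},{"wx":0,"wy":0,"wz":0,"x":0,"y":0,"z":0,"hand":-0.3},{"wx":0,"wy":0,"wz":0,"x":0,"y":0,"z":0,"hand":-0.1},{"wx":0,"wy":0,"wz":0,"x":0,"y":0,"z":0,"hand":-0.1},{"wx":0,"wy":0,"wz":0,"x":0,"y":0,"z":-1,"hand":-0.1},{"wx":0,"wy":0,"wz":0,"x":0,"y":0,"z":-2,"hand":-0.1}]' 40
python3 -m creep '[{"wx":0,"wy":0,"wz":0,"x":0,"y":0,"z":-3,"hand":-0.1},{"wx":0,"wy":0,"wz":0,"x":0,"y":0,"z":-4,"hand":0},{"wx":0,"wy":0,"wz":0,"x":0,"y":0,"z":0,"hand":0}]'; python3 go.py 0.516 -0.18 0.12 -.167
python3 - <<'E'
from h import *
i=camera_info("wrist");cv2.imwrite("pics/w4.png",camera("wrist")[:,:,::-1])
E
```

```text
t: 7.55
eef_pos: [0.5063, 0.179, 0.0453]
orientation: [-0.094, 0.996, -0.0, -0.002]
ft_force: [0.5, 0.9, -0.6]
finger_gap: 0.0386
t: 7.85
eef_pos: [0.5115, 0.1811, 0.1216]
orientation: [-0.094, 0.996, 0.001, 0.005]
ft_force: [0.1, 0.7, -0.2]
finger_gap: 0.0428
turn deg [ 0.19  0.55 20.37]
t 7.85 pos [0.5115 0.1811 0.1216] yaw 0.188 gap 0.0428 F [ 0.1  0.7 -0.2] | tool cm [  6.32 -35.56   0.05] norm 36.12
```

View pics/w4.png

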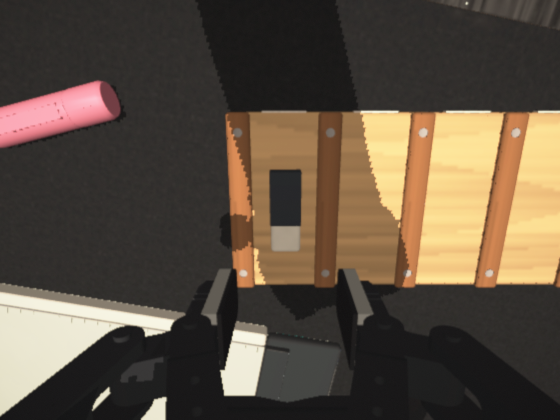

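The eraser lies in slot 4 at (285,210), parallel and nearly centred (slot columns 250–318, rows 112–287). The marker is next.

```bash
python3 -m creep '[{"wx":0,"wy":0,"wz":1.5,"x":0,"y":-2.5,"z":0,"hand":0},{"wx":0,"wy":0,"wz":2.5,"x":-0.2,"y":-4.5,"z":0,"hand":0},{"wx":0,"wy":0,"wz":3,"x":-0.2,"y":-4.5,"z":0,"hand":0},{"wx":0,"wy":0,"wz":3,"x":-0.2,"y":-4.5,"z":0,"hand":0},{"wx":0,"wy":0,"wz":3,"x":-0.2,"y":-4.5,"z":0,"hand":0},{"wx":0,"wy":0,"wz":3,"x":-0.2,"y":-4.5,"z":0,"hand":0},{"wx":0,"wy":0,"wz":3,"x":0,"y":-4,"z":0,"hand":0},{"wx":0,"wy":0,"wz":1.4,"x":0,"y":-3,"z":0,"hand":0}]' 40; python3 go.py 0.516 -0.1795 0.1 -.167
```

```text
t: 8.7
eef_pos: [0.5275, -0.1413, 0.1151]
orientation: [0.086, 0.996, -0.0, -0.001]
ft_force: [0.9, -0.1, -0.9]
finger_gap: 0.0428
turn deg [-0.06 -0.07 -0.31]
t 8.7 pos [ 0.5275 -0.1413  0.1151] yaw -0.172 gap 0.0428 F [ 0.9 -0.1 -0.9] | tool cm [ 0.48 -3.96  1.52] norm 4.26
```

```bash
python3 -m creep '[{"wx":0,"wy":0,"wz":0,"x":0.2,"y":-2,"z":1,"hand":-0.1},{"wx":0,"wy":0,"wz":0,"x":0.3,"y":-1.5,"z":2,"hand":-0.1},{"wx":0,"wy":0,"wz":0,"x":0,"y":-0.3,"z":2,"hand":-0.1},{"wx":0,"wy":0,"wz":0,"x":0,"y":0,"z":1,"hand":-0.1},{"wx":0,"wy":0,"wz":0,"x":0,"y":0,"z":0,"hand":-0.1},{"wx":0,"wy":0,"wz":0,"x":0,"y":0,"z":0,"hand":-0.1}]' 40; python3 go.py 0.516 -0.1795 0.016 -.167
```

```text
t: 9.3
eef_pos: [0.5177, -0.1738, 0.0558]
orientation: [0.083, 0.997, 0.0, -0.0]
ft_force: [0.8, 0.5, 0.1]
finger_gap: 0.038
turn deg [ 0.03 -0.02  0.02]
t 9.3 pos [ 0.5177 -0.1738  0.0558] yaw -0.167 gap 0.038 F [0.8 0.5 0.1] | tool cm [ 0.08 -0.59  3.98] norm 4.03
```

```bash
python3 -m creep '[{"wx":0,"wy":0,"wz":0,"x":0,"y":-0.5,"z":1,"hand":-0.1},{"wx":0,"wy":0,"wz":0,"x":0,"y":0,"z":1,"hand":-0.1},{"wx":0,"wy":0,"wz":0,"x":0,"y":0,"z":1,"hand":-0.1},{"wx":0,"wy":0,"wz":0,"x":0,"y":0,"z":0.6,"hand":-0.1},{"wx":0,"wy":0,"wz":0,"x":0,"y":0,"z":0.3,"hand":-0.1},{"wx":0,"wy":0,"wz":0,"x":0,"y":0,"z":0,"hand":-0.1},{"wx":0,"wy":0,"wz":0,"x":0,"y":0,"z":0,"hand":-0.1}]' 40; python3 go.py 0.516 -0.1795 0.016 -.167
```

```text
t: 10.0
eef_pos: [0.5168, -0.1795, 0.0168]
orientation: [0.084, 0.996, 0.0, 0.0]
ft_force: [0.3, 0.0, 0.3]
finger_gap: 0.0382
turn deg [ 0.    0.   -0.04]
t 10.0 pos [ 0.5168 -0.1795  0.0168] yaw -0.168 gap 0.0382 F [0.3 0.  0.3] | tool cm [ 0.08 -0.01  0.08] norm 0.11
```

```bash
python3 -m creep '[{"wx":0,"wy":0,"wz":0,"x":0,"y":0,"z":0,"hand":-0.5},{"wx":0,"wy":0,"wz":0,"x":0,"y":0,"z":0,"hand":-0.85},{"wx":0,"wy":0,"wz":0,"x":0,"y":0,"z":0,"hand":-0.85},{"wx":0,"wy":0,"wz":0,"x":0,"y":0,"z":0,"hand":-0.85},{"wx":0,"wy":0,"wz":0,"x":0,"y":0,"z":-0.5,"hand":-0.85},{"wx":0,"wy":0,"wz":0,"x":0,"y":0,"z":-1.5,"hand":-0.85},{"wx":0,"wy":0,"wz":0,"x":0,"y":0,"z":-1.5,"hand":-0.85},{"wx":0,"wy":0,"wz":0,"x":0,"y":0,"z":0,"hand":-0.85}]' 40; python3 go.py 0.51 0.179 0.1 .186
python3 - <<'E'
from h import *
cv2.imwrite("pics/w5.png",camera("wrist")[:,:,::-1])
E
```

```text
t: 10.8
eef_pos: [0.5188, -0.1803, 0.0547]
orientation: [0.084, 0.996, -0.001, 0.002]
ft_force: [0.5, 0.5, 0.2]
finger_gap: 0.0143
turn deg [ -0.09   0.28 -20.27]
t 10.8 pos [ 0.5188 -0.1803  0.0547] yaw -0.168 gap 0.0143 F [0.5 0.5 0.2] | tool cm [ 6.85 35.27 -4.58] norm 36.22
```

View pics/w5.png

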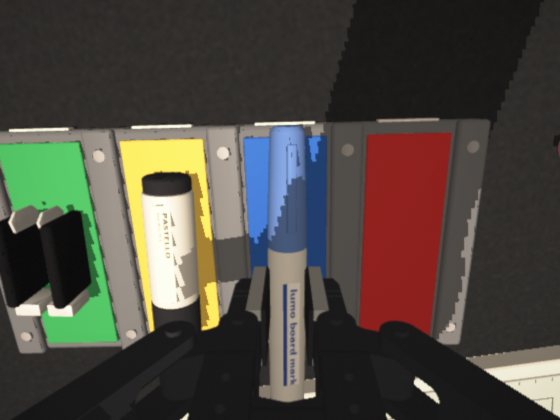

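The marker is held and level (288,128 to 288,400), off the blue mat. Carrying it to new slot 3.

```bash
python3 -m creep '[{"wx":0,"wy":0,"wz":0,"x":0,"y":0,"z":-2,"hand":-0.85},{"wx":0,"wy":0,"wz":-2,"x":0,"y":2,"z":-3,"hand":-0.85},{"wx":0,"wy":0,"wz":-3,"x":0.4,"y":4.2,"z":-0.3,"hand":-0.85},{"wx":0,"wy":0,"wz":-3,"x":0.4,"y":4.5,"z":0,"hand":-0.85},{"wx":0,"wy":0,"wz":-3,"x":0.4,"y":4.5,"z":0,"hand":-0.85},{"wx":0,"wy":0,"wz":-3,"x":0.4,"y":4.5,"z":0,"hand":-0.85},{"wx":0,"wy":0,"wz":-3,"x":0.4,"y":4.5,"z":0,"hand":-0.85},{"wx":0,"wy":0,"wz":-3,"x":0.3,"y":4.5,"z":0,"hand":-0.85}]' 40; python3 go.py 0.4955 0.24 0.06 .186
```

```text
t: 11.65
eef_pos: [0.4967, 0.1081, 0.1048]
orientation: [-0.092, 0.996, 0.0, 0.0]
ft_force: [0.3, -0.4, 0.0]
finger_gap: 0.0142
turn deg [ 0.    0.02 -0.15]
t 11.65 pos [0.4967 0.1081 0.1048] yaw 0.183 gap 0.0142 F [ 0.3 -0.4  0. ] | tool cm [-2.29 13.    4.48] norm 13.93
```

```bash
python3 -m creep '[{"wx":0,"wy":0,"wz":0,"x":-0.7,"y":4,"z":0.3,"hand":-0.85},{"wx":0,"wy":0,"wz":0,"x":-0.7,"y":4,"z":1,"hand":-0.85},{"wx":0,"wy":0,"wz":0,"x":-0.7,"y":3,"z":1,"hand":-0.85},{"wx":0,"wy":0,"wz":0,"x":-0.2,"y":1.5,"z":1,"hand":-0.85},{"wx":0,"wy":0,"wz":0,"x":0,"y":0.5,"z":1,"hand":-0.85},{"wx":0,"wy":0,"wz":0,"x":0,"y":0,"z":0,"hand":-0.85},{"wx":0,"wy":0,"wz":0,"x":0,"y":0,"z":0,"hand":-0.85}]' 40; python3 go.py 0.4955 0.24 0.0155 .186
```

```text
t: 12.35
eef_pos: [0.4962, 0.2366, 0.0614]
orientation: [-0.09, 0.996, -0.001, -0.001]
ft_force: [0.1, -0.1, -0.1]
finger_gap: 0.0142
turn deg [-0.07 -0.07 -0.35]
t 12.35 pos [0.4962 0.2366 0.0614] yaw 0.18 gap 0.0142 F [ 0.1 -0.1 -0.1] | tool cm [0.01 0.36 4.59] norm 4.6
```

```bash
python3 -m creep '[{"wx":0,"wy":0,"wz":-0.4,"x":0,"y":0.3,"z":1,"hand":-0.85},{"wx":0,"wy":0,"wz":0,"x":0,"y":0,"z":1.3,"hand":-0.85},{"wx":0,"wy":0,"wz":0,"x":0,"y":0,"z":1,"hand":-0.85},{"wx":0,"wy":0,"wz":0,"x":0,"y":0,"z":0.6,"hand":-0.85},{"wx":0,"wy":0,"wz":0,"x":0,"y":0,"z":0.3,"hand":-0.85},{"wx":0,"wy":0,"wz":0,"x":0,"y":0,"z":0.2,"hand":-0.85},{"wx":0,"wy":0,"wz":0,"x":0,"y":0,"z":0,"hand":-0.85},{"wx":0,"wy":0,"wz":0,"x":0,"y":0,"z":0,"hand":-0.85}]' 40; python3 go.py 0.4955 0.24 0.0155 .186
```

```text
t: 13.15
eef_pos: [0.4961, 0.2415, 0.0181]
orientation: [-0.094, 0.996, 0.0, 0.0]
ft_force: [-0.2, -0.4, -0.8]
finger_gap: 0.0143
turn deg [0.01 0.03 0.14]
t 13.15 pos [0.4961 0.2415 0.0181] yaw 0.188 gap 0.0143 F [-0.2 -0.4 -0.8] | tool cm [ 0.08 -0.13  0.26] norm 0.3
```

```bash
python3 -m creep '[{"wx":0,"wy":0,"wz":0,"x":0,"y":-0.1,"z":0.2,"hand":-0.85},{"wx":0,"wy":0,"wz":0,"x":0,"y":0,"z":0.1,"hand":-0.85},{"wx":0,"wy":0,"wz":0,"x":0,"y":0,"z":0,"hand":-0.85},{"wx":0,"wy":0,"wz":0,"x":0,"y":0,"z":0,"hand":-0.5},{"wx":0,"wy":0,"wz":0,"x":0,"y":0,"z":0,"hand":-0.2},{"wx":0,"wy":0,"wz":0,"x":0,"y":0,"z":0,"hand":-0.2},{"wx":0,"wy":0,"wz":0,"x":0,"y":0,"z":-1,"hand":-0.2},{"wx":0,"wy":0,"wz":0,"x":0,"y":0,"z":-2,"hand":-0.2}]' 40
python3 -m creep '[{"wx":0,"wy":0,"wz":0,"x":0,"y":0,"z":-3,"hand":-0.1},{"wx":0,"wy":0,"wz":0,"x":0,"y":0,"z":-4,"hand":0},{"wx":0,"wy":0,"wz":0,"x":0,"y":0,"z":0,"hand":0}]'; python3 go.py 0.512 -0.235 0.12 -.2
python3 - <<'E'
from h import *
i=camera_info("wrist");cv2.imwrite("pics/w6.png",camera("wrist")[:,:,::-1])
E
```

```text
t: 13.95
eef_pos: [0.4947, 0.2396, 0.0442]
orientation: [-0.094, 0.996, -0.001, -0.002]
ft_force: [-0.2, 0.1, -0.3]
finger_gap: 0.0337
t: 14.25
eef_pos: [0.4997, 0.2424, 0.1207]
orientation: [-0.094, 0.996, 0.002, 0.005]
ft_force: [1.6, 1.1, 0.1]
finger_gap: 0.0427
turn deg [ 0.26  0.52 22.25]
t 14.25 pos [0.4997 0.2424 0.1207] yaw 0.188 gap 0.0427 F [1.6 1.1 0.1] | tool cm [  7.74 -47.13  -0.14] norm 47.76
```

View pics/w6.png

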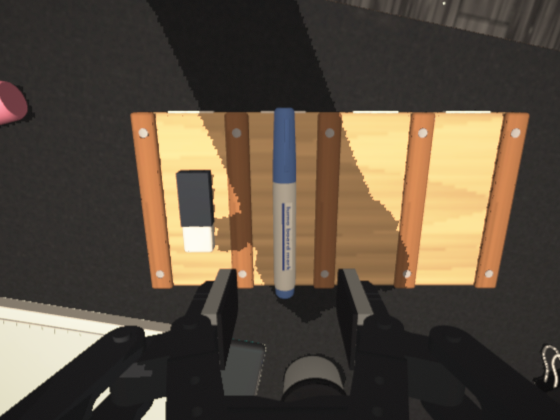

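The marker lies centred in slot 3 (285,108 to 285,297). The glue is next.

```bash
python3 -m creep '[{"wx":0,"wy":0,"wz":1.5,"x":0,"y":-2.5,"z":0,"hand":0},{"wx":0,"wy":0,"wz":2.5,"x":-0.2,"y":-4.5,"z":0,"hand":0},{"wx":0,"wy":0,"wz":3,"x":-0.2,"y":-4.8,"z":0,"hand":0},{"wx":0,"wy":0,"wz":3,"x":-0.2,"y":-4.8,"z":0,"hand":0},{"wx":0,"wy":0,"wz":3,"x":-0.2,"y":-4.8,"z":0,"hand":0},{"wx":0,"wy":0,"wz":3,"x":-0.2,"y":-4.8,"z":0,"hand":0},{"wx":0,"wy":0,"wz":3,"x":0,"y":-4.8,"z":0,"hand":0},{"wx":0,"wy":0,"wz":2.5,"x":0,"y":-4.8,"z":0,"hand":0}]' 40; python3 go.py 0.512 -0.235 0.1 -.2
```

```text
t: 15.1
eef_pos: [0.5136, -0.1167, 0.1142]
orientation: [0.094, 0.996, 0.0, -0.0]
ft_force: [0.6, 0.5, -0.2]
finger_gap: 0.0428
turn deg [-0.   -0.05  0.64]
t 15.1 pos [ 0.5136 -0.1167  0.1142] yaw -0.189 gap 0.0428 F [ 0.6  0.5 -0.2] | tool cm [ -2.06 -11.65   1.42] norm 11.91
```

```bash
python3 -m creep '[{"wx":0,"wy":0,"wz":0.5,"x":-0.6,"y":-3,"z":0,"hand":0},{"wx":0,"wy":0,"wz":0,"x":-0.6,"y":-3,"z":0.5,"hand":0},{"wx":0,"wy":0,"wz":0,"x":-0.6,"y":-3,"z":1,"hand":0},{"wx":0,"wy":0,"wz":0,"x":-0.2,"y":-2,"z":1,"hand":0},{"wx":0,"wy":0,"wz":0,"x":0,"y":-0.7,"z":1,"hand":0},{"wx":0,"wy":0,"wz":0,"x":0,"y":0,"z":1,"hand":0},{"wx":0,"wy":0,"wz":0,"x":0,"y":0,"z":0,"hand":0},{"wx":0,"wy":0,"wz":0,"x":0,"y":0,"z":0,"hand":0}]' 40; python3 go.py 0.512 -0.235 0.018 -.2
```

```text
t: 15.9
eef_pos: [0.5116, -0.2314, 0.0693]
orientation: [0.096, 0.995, 0.001, -0.001]
ft_force: [1.0, 0.9, 0.6]
finger_gap: 0.0427
turn deg [ 0.07 -0.07  0.39]
t 15.9 pos [ 0.5116 -0.2314  0.0693] yaw -0.193 gap 0.0427 F [1.  0.9 0.6] | tool cm [-0.12 -0.35  5.13] norm 5.15
```

```bash
python3 -m creep '[{"wx":0,"wy":0,"wz":0.3,"x":0,"y":-0.3,"z":1,"hand":0},{"wx":0,"wy":0,"wz":0,"x":0,"y":0,"z":1,"hand":0},{"wx":0,"wy":0,"wz":0,"x":0,"y":0,"z":1.2,"hand":0},{"wx":0,"wy":0,"wz":0,"x":0,"y":0,"z":1,"hand":0},{"wx":0,"wy":0,"wz":0,"x":0,"y":0,"z":0.5,"hand":0},{"wx":0,"wy":0,"wz":0,"x":0,"y":0,"z":0.3,"hand":0},{"wx":0,"wy":0,"wz":0,"x":0,"y":0,"z":0,"hand":0},{"wx":0,"wy":0,"wz":0,"x":0,"y":0,"z":0,"hand":0}]' 40; python3 go.py 0.512 -0.235 0.018 -.2
```

```text
t: 16.7
eef_pos: [0.5112, -0.2366, 0.02]
orientation: [0.1, 0.995, -0.0, 0.0]
ft_force: [-0.4, 0.1, 0.3]
finger_gap: 0.0428
turn deg [-0.    0.02 -0.06]
t 16.7 pos [ 0.5112 -0.2366  0.02  ] yaw -0.201 gap 0.0428 F [-0.4  0.1  0.3] | tool cm [-0.05  0.17  0.2 ] norm 0.27
```

```bash
python3 -m creep '[{"wx":0,"wy":0,"wz":0,"x":0,"y":0.1,"z":0.2,"hand":-0.2},{"wx":0,"wy":0,"wz":0,"x":0,"y":0,"z":0,"hand":-0.6},{"wx":0,"wy":0,"wz":0,"x":0,"y":0,"z":0,"hand":-0.6},{"wx":0,"wy":0,"wz":0,"x":0,"y":0,"z":0,"hand":-0.6},{"wx":0,"wy":0,"wz":0,"x":0,"y":0,"z":-0.5,"hand":-0.6},{"wx":0,"wy":0,"wz":0,"x":0,"y":0,"z":-1.5,"hand":-0.6},{"wx":0,"wy":0,"wz":0,"x":0,"y":0,"z":-1.5,"hand":-0.6},{"wx":0,"wy":0,"wz":0,"x":0,"y":0,"z":0,"hand":-0.6}]' 40; python3 go.py 0.484 0.301 0.1 .186
python3 - <<'E'
from h import *
cv2.imwrite("pics/w7.png",camera("wrist")[:,:,::-1])
E
```

```text
t: 17.5
eef_pos: [0.5133, -0.2365, 0.0559]
orientation: [0.1, 0.995, -0.001, 0.003]
ft_force: [0.8, -0.0, -0.7]
finger_gap: 0.0232
turn deg [ -0.11   0.28 -22.18]
t 17.5 pos [ 0.5133 -0.2365  0.0559] yaw -0.201 gap 0.0232 F [ 0.8 -0.  -0.7] | tool cm [13.58 52.08 -4.53] norm 54.01
```

View pics/w7.png

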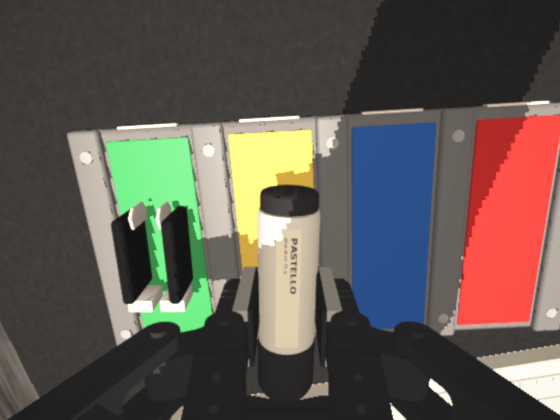

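The glue is held (290,200 to 290,390) and lifted. Carrying it to new slot 2.

```bash
python3 -m creep '[{"wx":0,"wy":0,"wz":0,"x":0,"y":0,"z":-2,"hand":-0.6},{"wx":0,"wy":0,"wz":-2,"x":0.5,"y":2,"z":-3,"hand":-0.6},{"wx":0,"wy":0,"wz":-3,"x":0.6,"y":4.5,"z":-0.3,"hand":-0.6},{"wx":0,"wy":0,"wz":-3,"x":0.6,"y":4.8,"z":0,"hand":-0.6},{"wx":0,"wy":0,"wz":-3,"x":0.6,"y":4.8,"z":0,"hand":-0.6},{"wx":0,"wy":0,"wz":-3,"x":0.4,"y":4.8,"z":0,"hand":-0.6},{"wx":0,"wy":0,"wz":-3,"x":0.4,"y":4.8,"z":0,"hand":-0.6},{"wx":0,"wy":0,"wz":-3,"x":0.2,"y":4.8,"z":0,"hand":-0.6}]' 40; python3 go.py 0.484 0.301 0.1 .186
```

```text
t: 18.35
eef_pos: [0.4914, 0.0723, 0.1059]
orientation: [-0.075, 0.997, -0.0, 0.0]
ft_force: [0.8, 0.7, 0.5]
finger_gap: 0.0229
turn deg [-0.    0.02 -2.05]
t 18.35 pos [0.4914 0.0723 0.1059] yaw 0.15 gap 0.0229 F [0.8 0.7 0.5] | tool cm [-2.69 22.72  0.59] norm 22.89
```

```bash
python3 -m creep '[{"wx":0,"wy":0,"wz":-1,"x":-0.5,"y":4.5,"z":0,"hand":-0.6},{"wx":0,"wy":0,"wz":-1,"x":-0.6,"y":4.5,"z":0,"hand":-0.6},{"wx":0,"wy":0,"wz":0,"x":-0.7,"y":4.5,"z":0,"hand":-0.6},{"wx":0,"wy":0,"wz":0,"x":-0.6,"y":4,"z":0.5,"hand":-0.6},{"wx":0,"wy":0,"wz":0,"x":-0.4,"y":3,"z":1,"hand":-0.6},{"wx":0,"wy":0,"wz":0,"x":-0.2,"y":2,"z":1,"hand":-0.6},{"wx":0,"wy":0,"wz":0,"x":0,"y":0.5,"z":0,"hand":-0.6},{"wx":0,"wy":0,"wz":0,"x":0,"y":0,"z":0,"hand":-0.6}]' 40; python3 go.py 0.484 0.301 0.017 .186
```

```text
t: 19.15
eef_pos: [0.4812, 0.3024, 0.0805]
orientation: [-0.092, 0.996, -0.0, -0.001]
ft_force: [-0.1, 0.3, -1.0]
finger_gap: 0.0227
turn deg [-0.02 -0.07 -0.08]
t 19.15 pos [0.4812 0.3024 0.0805] yaw 0.185 gap 0.0227 F [-0.1  0.3 -1. ] | tool cm [-0.25 -0.19  6.35] norm 6.36
```

```bash
python3 -m creep '[{"wx":0,"wy":0,"wz":0,"x":-0.2,"y":-0.1,"z":1.5,"hand":-0.6},{"wx":0,"wy":0,"wz":0,"x":0,"y":0,"z":2,"hand":-0.6},{"wx":0,"wy":0,"wz":0,"x":0,"y":0,"z":1.2,"hand":-0.6},{"wx":0,"wy":0,"wz":0,"x":0,"y":0,"z":0.8,"hand":-0.6},{"wx":0,"wy":0,"wz":0,"x":0,"y":0,"z":0.4,"hand":-0.6},{"wx":0,"wy":0,"wz":0,"x":0,"y":0,"z":0.2,"hand":-0.6},{"wx":0,"wy":0,"wz":0,"x":0,"y":0,"z":0,"hand":-0.6},{"wx":0,"wy":0,"wz":0,"x":0,"y":0,"z":0,"hand":-0.6}]' 40; python3 go.py 0.484 0.301 0.0165 .186
```

```text
t: 19.95
eef_pos: [0.4845, 0.302, 0.0203]
orientation: [-0.091, 0.996, 0.0, 0.0]
ft_force: [0.3, 0.2, -0.1]
finger_gap: 0.0233
turn deg [ 0.02  0.05 -0.16]
t 19.95 pos [0.4845 0.302  0.0203] yaw 0.183 gap 0.0233 F [ 0.3  0.2 -0.1] | tool cm [ 0.06 -0.09  0.38] norm 0.4
```

```bash
python3 -m creep '[{"wx":0,"wy":0,"wz":0,"x":0,"y":-0.1,"z":0.2,"hand":-0.6},{"wx":0,"wy":0,"wz":0,"x":0,"y":0,"z":0.2,"hand":-0.6},{"wx":0,"wy":0,"wz":0,"x":0,"y":0,"z":0,"hand":-0.6},{"wx":0,"wy":0,"wz":0,"x":0,"y":0,"z":0,"hand":-0.3},{"wx":0,"wy":0,"wz":0,"x":0,"y":0,"z":0,"hand":-0.1},{"wx":0,"wy":0,"wz":0,"x":0,"y":0,"z":0,"hand":-0.1},{"wx":0,"wy":0,"wz":0,"x":0,"y":0,"z":-1,"hand":-0.1},{"wx":0,"wy":0,"wz":0,"x":0,"y":0,"z":-2,"hand":-0.1}]' 40
python3 -m creep '[{"wx":0,"wy":0,"wz":0,"x":0,"y":0,"z":-3,"hand":0},{"wx":0,"wy":0,"wz":0,"x":0,"y":0,"z":-4,"hand":0},{"wx":0,"wy":0,"wz":0,"x":0,"y":0,"z":0,"hand":0}]'; python3 go.py 0.5 -0.295 0.12 -.165
python3 - <<'E'
from h import *
i=camera_info("wrist");cv2.imwrite("pics/w8.png",camera("wrist")[:,:,::-1])
E
```

```text
t: 20.75
eef_pos: [0.4829, 0.2999, 0.0451]
orientation: [-0.091, 0.996, -0.001, -0.002]
ft_force: [0.0, -0.1, -0.2]
finger_gap: 0.0382
t: 21.05
eef_pos: [0.4878, 0.3033, 0.1219]
orientation: [-0.091, 0.996, 0.002, 0.005]
ft_force: [0.7, 0.0, -0.1]
finger_gap: 0.0429
turn deg [ 0.32  0.5  19.94]
t 21.05 pos [0.4878 0.3033 0.1219] yaw 0.183 gap 0.0429 F [ 0.7  0.  -0.1] | tool cm [  9.69 -59.05  -0.13] norm 59.84
```

View pics/w8.png

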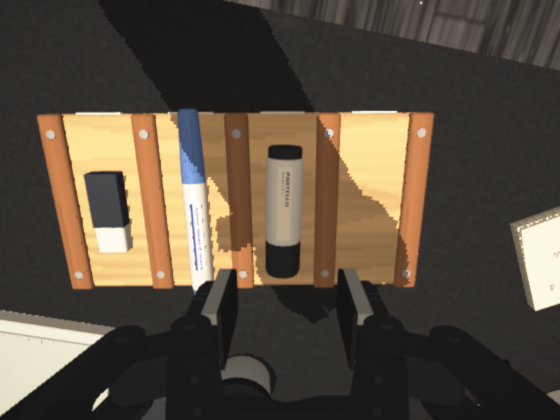

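The glue is centred in slot 2 at (284,210). The last item is the remover.

```bash
python3 -m creep '[{"wx":0,"wy":0,"wz":1.5,"x":0,"y":-2.5,"z":0,"hand":0.1},{"wx":0,"wy":0,"wz":2.5,"x":-0.2,"y":-4.8,"z":0,"hand":0.1},{"wx":0,"wy":0,"wz":3,"x":-0.2,"y":-4.9,"z":0,"hand":0.1},{"wx":0,"wy":0,"wz":3,"x":-0.2,"y":-4.9,"z":0,"hand":0.1},{"wx":0,"wy":0,"wz":3,"x":-0.2,"y":-4.9,"z":0,"hand":0.1},{"wx":0,"wy":0,"wz":3,"x":-0.2,"y":-4.9,"z":0,"hand":0.1},{"wx":0,"wy":0,"wz":2,"x":0,"y":-4.9,"z":0,"hand":0.1},{"wx":0,"wy":0,"wz":1.5,"x":0,"y":-4.9,"z":0,"hand":0.1}]' 40; python3 go.py 0.5 -0.295 0.1 -.165
```

```text
t: 21.9
eef_pos: [0.5011, -0.0656, 0.1153]
orientation: [0.079, 0.997, -0.0, -0.0]
ft_force: [1.7, -0.3, -0.4]
finger_gap: 0.0474
turn deg [-0.01 -0.05  0.37]
t 21.9 pos [ 0.5011 -0.0656  0.1153] yaw -0.159 gap 0.0474 F [ 1.7 -0.3 -0.4] | tool cm [ -3.51 -22.67   1.53] norm 22.99
```

```bash
python3 -m creep '[{"wx":0,"wy":0,"wz":0.4,"x":-0.7,"y":-4.5,"z":0,"hand":0.15},{"wx":0,"wy":0,"wz":0,"x":-0.7,"y":-4.5,"z":0,"hand":0.15},{"wx":0,"wy":0,"wz":0,"x":-0.7,"y":-4.5,"z":0,"hand":0.15},{"wx":0,"wy":0,"wz":0,"x":-0.7,"y":-4.5,"z":0,"hand":0.15},{"wx":0,"wy":0,"wz":0,"x":-0.7,"y":-3,"z":0,"hand":0.15},{"wx":0,"wy":0,"wz":0,"x":0,"y":-1.5,"z":0,"hand":0.15},{"wx":0,"wy":0,"wz":0,"x":0,"y":-0.2,"z":0,"hand":0.15},{"wx":0,"wy":0,"wz":0,"x":0,"y":0,"z":0,"hand":0.15}]' 40
python3 -m creep '[{"wx":0,"wy":0,"wz":0,"x":0,"y":0,"z":0,"hand":0.15}]'
python3 - <<'E'
from h import *
i=camera_info("wrist");a=camera("wrist");np.savez("w9.npz",T=i["T"],vfov=i["vfov"],cx=i["cx"],cy=i["cy"]);cv2.imwrite("pics/w9.png",a[:,:,::-1])
E
python3 go.py 0.5 -0.295 0.1 -.165
```

```text
t: 22.7
eef_pos: [0.4993, -0.2916, 0.1152]
orientation: [0.082, 0.997, 0.001, -0.001]
ft_force: [0.2, 0.6, -0.9]
finger_gap: 0.0495
t: 22.8
eef_pos: [0.5001, -0.2905, 0.1155]
orientation: [0.081, 0.997, 0.001, -0.0]
ft_force: [0.1, 0.1, -0.4]
finger_gap: 0.0489
turn deg [ 0.08 -0.03  0.23]
t 22.85 pos [ 0.5002 -0.2906  0.1156] yaw -0.161 gap 0.049 F [-1.   1.1 -0.4] | tool cm [-0.05 -0.44  1.56] norm 1.62
```

View pics/w9.png

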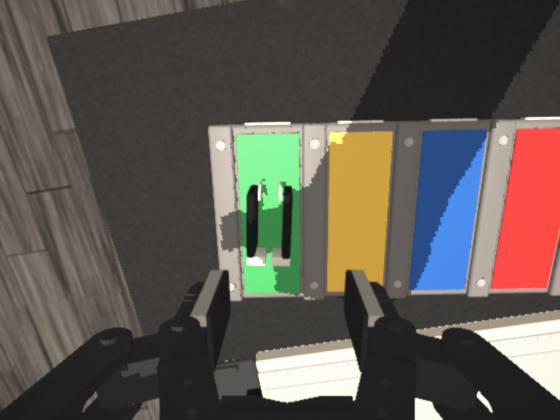

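The remover spans columns 246–292 and rows 183–265 on the green mat, so its centre is about (269,224).

```bash
python3 - <<'E'
from h import *
i=dict(np.load("w9.npz"))
for z in (.02,.03,.04): print(z,back(i,[(246,215),(292,215),(269,185),(269,265),(254,186),(249,258),(287,186),(287,258)],z).round(4).tolist())
E
python3 go.py 0.4995 -0.297 0.06 -.15
```

```text
0.02 [[0.492, -0.3153, 0.02], [0.4971, -0.2846, 0.02], [0.4741, -0.2964, 0.02], [0.531, -0.3064, 0.02], [0.4732, -0.3063, 0.02], [0.5235, -0.3194, 0.02], [0.4767, -0.2847, 0.02], [0.5278, -0.293, 0.02]]
0.03 [[0.4892, -0.3137, 0.03], [0.494, -0.2843, 0.03], [0.472, -0.2955, 0.03], [0.5265, -0.3052, 0.03], [0.4711, -0.305, 0.03], [0.5193, -0.3176, 0.03], [0.4745, -0.2844, 0.03], [0.5234, -0.2923, 0.03]]
0.04 [[0.4863, -0.3121, 0.04], [0.4909, -0.2839, 0.04], [0.4699, -0.2947, 0.04], [0.522, -0.3039, 0.04], [0.469, -0.3038, 0.04], [0.5151, -0.3158, 0.04], [0.4723, -0.2841, 0.04], [0.519, -0.2916, 0.04]]
turn deg [ 0.08 -0.03 -0.63]
t 22.85 pos [ 0.5002 -0.2906  0.1156] yaw -0.161 gap 0.049 F [-1.   1.1 -0.4] | tool cm [-0.04 -0.65  5.56] norm 5.6
```

```bash
python3 -m creep '[{"wx":0,"wy":0,"wz":0,"x":0,"y":-0.9,"z":1,"hand":0.15},{"wx":0,"wy":0,"wz":0,"x":0,"y":0,"z":2,"hand":0.15},{"wx":0,"wy":0,"wz":0,"x":0,"y":0,"z":1.5,"hand":0.15},{"wx":0,"wy":0,"wz":0,"x":0,"y":0,"z":0.5,"hand":0.15},{"wx":0,"wy":0,"wz":0,"x":0,"y":0,"z":0,"hand":0.15},{"wx":0,"wy":0,"wz":0,"x":0,"y":0,"z":0,"hand":0.15}]' 40;python3 go.py 0.4985 -0.3 0.018 -.16
```

```text
t: 23.45
eef_pos: [0.4985, -0.3022, 0.0659]
orientation: [0.082, 0.997, -0.0, 0.0]
ft_force: [-0.8, -0.8, 0.4]
finger_gap: 0.049
turn deg [ 0.    0.01 -0.23]
t 23.45 pos [ 0.4985 -0.3022  0.0659] yaw -0.164 gap 0.049 F [-0.8 -0.8  0.4] | tool cm [0.04 0.21 4.79] norm 4.8
```

```bash
python3 -m creep '[{"wx":0,"wy":0,"wz":0,"x":0,"y":0.2,"z":1,"hand":0.15},{"wx":0,"wy":0,"wz":0,"x":0,"y":0,"z":1.2,"hand":0.15},{"wx":0,"wy":0,"wz":0,"x":0,"y":0,"z":1.2,"hand":0.15},{"wx":0,"wy":0,"wz":0,"x":0,"y":0,"z":0.8,"hand":0.15},{"wx":0,"wy":0,"wz":0,"x":0,"y":0,"z":0.4,"hand":0.15},{"wx":0,"wy":0,"wz":0,"x":0,"y":0,"z":0.2,"hand":0.15},{"wx":0,"wy":0,"wz":0,"x":0,"y":0,"z":0,"hand":0.15},{"wx":0,"wy":0,"wz":0,"x":0,"y":0,"z":0,"hand":0.15}]' 40;python3 go.py 0.4985 -0.3 0.018 -.16
```

```text
t: 24.25
eef_pos: [0.4988, -0.3004, 0.0181]
orientation: [0.082, 0.997, -0.0, 0.0]
ft_force: [0.3, 0.5, 0.2]
finger_gap: 0.0494
turn deg [-0.01  0.03 -0.25]
t 24.25 pos [ 0.4988 -0.3004  0.0181] yaw -0.164 gap 0.0494 F [0.3 0.5 0.2] | tool cm [0.03 0.04 0.01] norm 0.05
```

```bash
python3 -m creep '[{"wx":0,"wy":0,"wz":0,"x":0,"y":0,"z":0,"hand":-0.1},{"wx":0,"wy":0,"wz":0,"x":0,"y":0,"z":0,"hand":-0.5},{"wx":0,"wy":0,"wz":0,"x":0,"y":0,"z":0,"hand":-0.5},{"wx":0,"wy":0,"wz":0,"x":0,"y":0,"z":0,"hand":-0.5},{"wx":0,"wy":0,"wz":0,"x":0,"y":0,"z":-0.5,"hand":-0.5},{"wx":0,"wy":0,"wz":0,"x":0,"y":0,"z":-1.5,"hand":-0.5},{"wx":0,"wy":0,"wz":0,"x":0,"y":0,"z":-1.5,"hand":-0.5},{"wx":0,"wy":0,"wz":0,"x":0,"y":0,"z":0,"hand":-0.5}]' 40; python3 go.py 0.473 0.362 0.1 .186
python3 - <<'E'
from h import *
cv2.imwrite("pics/w10.png",camera("wrist")[:,:,::-1])
E
```

```text
t: 25.05
eef_pos: [0.5005, -0.3014, 0.0559]
orientation: [0.082, 0.997, -0.001, 0.002]
ft_force: [-0.1, -0.0, 1.1]
finger_gap: 0.028
turn deg [ -0.14   0.25 -20.07]
t 25.05 pos [ 0.5005 -0.3014  0.0559] yaw -0.164 gap 0.028 F [-0.1 -0.   1.1] | tool cm [13.55 64.99 -4.59] norm 66.54
```

View pics/w10.png

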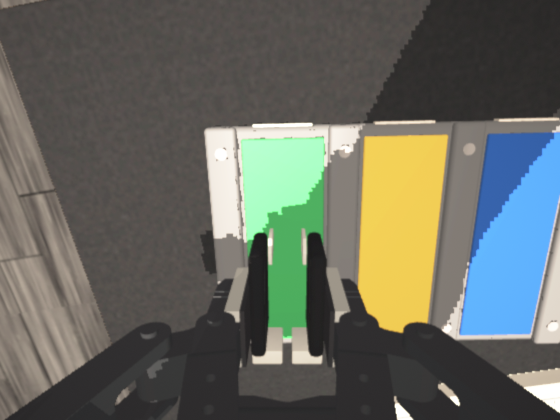

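The remover is held square between the pads (287,290) and lifted. Carrying it to new slot 1.

```bash
python3 -m creep '[{"wx":0,"wy":0,"wz":0,"x":0,"y":0,"z":-2,"hand":-0.5},{"wx":0,"wy":0,"wz":-1,"x":0.5,"y":2,"z":-3,"hand":-0.5},{"wx":0,"wy":0,"wz":-2,"x":0.5,"y":4.5,"z":-0.3,"hand":-0.5},{"wx":0,"wy":0,"wz":-2,"x":0.5,"y":4.8,"z":0,"hand":-0.5},{"wx":0,"wy":0,"wz":-2,"x":0.5,"y":4.8,"z":0,"hand":-0.5},{"wx":0,"wy":0,"wz":-2,"x":0.4,"y":4.8,"z":0,"hand":-0.5},{"wx":0,"wy":0,"wz":-2,"x":0.4,"y":4.8,"z":0,"hand":-0.5},{"wx":0,"wy":0,"wz":-2,"x":0.3,"y":4.8,"z":0,"hand":-0.5}]' 40; python3 go.py 0.473 0.362 0.1 .186
```

```text
t: 25.9
eef_pos: [0.4872, 0.008, 0.1059]
orientation: [-0.032, 0.999, -0.0, 0.0]
ft_force: [1.1, 0.3, -0.1]
finger_gap: 0.0281
turn deg [-0.    0.02 -6.99]
t 25.9 pos [0.4872 0.008  0.1059] yaw 0.064 gap 0.0281 F [ 1.1  0.3 -0.1] | tool cm [-0.85 35.42  0.59] norm 35.44
```

```bash
python3 -m creep '[{"wx":0,"wy":0,"wz":-2,"x":0.2,"y":4.8,"z":0,"hand":-0.5},{"wx":0,"wy":0,"wz":-2,"x":0,"y":4.8,"z":0,"hand":-0.5},{"wx":0,"wy":0,"wz":-1.5,"x":0,"y":4.8,"z":0,"hand":-0.5},{"wx":0,"wy":0,"wz":-1.5,"x":-0.2,"y":4.8,"z":0,"hand":-0.5},{"wx":0,"wy":0,"wz":0,"x":-0.2,"y":4.8,"z":0,"hand":-0.5}]' 40; python3 go.py 0.473 0.362 0.1 .186
```

```text
t: 26.4
eef_pos: [0.4587, 0.2462, 0.1058]
orientation: [-0.092, 0.996, -0.0, 0.0]
ft_force: [1.2, -0.0, -0.5]
finger_gap: 0.0282
turn deg [-0.    0.01 -0.04]
t 26.4 pos [0.4587 0.2462 0.1058] yaw 0.185 gap 0.0282 F [ 1.2 -0.  -0.5] | tool cm [-3.54 11.12  0.58] norm 11.68
```

```bash
python3 -m creep '[{"wx":0,"wy":0,"wz":0,"x":-1,"y":3.8,"z":0,"hand":-0.5},{"wx":0,"wy":0,"wz":0,"x":-1,"y":3.2,"z":0.5,"hand":-0.5},{"wx":0,"wy":0,"wz":0,"x":-1,"y":2.2,"z":1,"hand":-0.5},{"wx":0,"wy":0,"wz":0,"x":-0.5,"y":1.3,"z":1,"hand":-0.5},{"wx":0,"wy":0,"wz":0,"x":0,"y":0.5,"z":1,"hand":-0.5},{"wx":0,"wy":0,"wz":0,"x":0,"y":0,"z":0,"hand":-0.5},{"wx":0,"wy":0,"wz":0,"x":0,"y":0,"z":0,"hand":-0.5},{"wx":0,"wy":0,"wz":0,"x":0,"y":0,"z":0,"hand":-0.5}]' 40; python3 go.py 0.473 0.362 0.017 .186
```

```text
t: 27.2
eef_pos: [0.4739, 0.3575, 0.0711]
orientation: [-0.091, 0.996, -0.0, 0.0]
ft_force: [0.3, 0.2, -0.9]
finger_gap: 0.0283
turn deg [-0.04  0.   -0.17]
t 27.2 pos [0.4739 0.3575 0.0711] yaw 0.183 gap 0.0283 F [ 0.3  0.2 -0.9] | tool cm [0.   0.46 5.41] norm 5.43
```

```bash
python3 -m creep '[{"wx":0,"wy":0,"wz":-0.2,"x":0,"y":0.4,"z":1,"hand":-0.5},{"wx":0,"wy":0,"wz":0,"x":0,"y":0,"z":1.5,"hand":-0.5},{"wx":0,"wy":0,"wz":0,"x":0,"y":0,"z":1.2,"hand":-0.5},{"wx":0,"wy":0,"wz":0,"x":0,"y":0,"z":0.8,"hand":-0.5},{"wx":0,"wy":0,"wz":0,"x":0,"y":0,"z":0.4,"hand":-0.5},{"wx":0,"wy":0,"wz":0,"x":0,"y":0,"z":0.2,"hand":-0.5},{"wx":0,"wy":0,"wz":0,"x":0,"y":0,"z":0,"hand":-0.5},{"wx":0,"wy":0,"wz":0,"x":0,"y":0,"z":0,"hand":-0.5}]' 40; python3 go.py 0.473 0.362 0.0165 .186
```

```text
t: 28.0
eef_pos: [0.4729, 0.3633, 0.0201]
orientation: [-0.094, 0.996, 0.0, 0.0]
ft_force: [0.4, 0.3, 0.7]
finger_gap: 0.028
turn deg [0.02 0.04 0.13]
t 28.0 pos [0.4729 0.3633 0.0201] yaw 0.188 gap 0.028 F [0.4 0.3 0.7] | tool cm [ 0.02 -0.13  0.36] norm 0.39
```

```bash
python3 -m creep '[{"wx":0,"wy":0,"wz":0,"x":0,"y":-0.1,"z":0.2,"hand":-0.5},{"wx":0,"wy":0,"wz":0,"x":0,"y":0,"z":0.2,"hand":-0.5},{"wx":0,"wy":0,"wz":0,"x":0,"y":0,"z":0,"hand":-0.5},{"wx":0,"wy":0,"wz":0,"x":0,"y":0,"z":0,"hand":-0.2},{"wx":0,"wy":0,"wz":0,"x":0,"y":0,"z":0,"hand":0},{"wx":0,"wy":0,"wz":0,"x":0,"y":0,"z":0,"hand":0},{"wx":0,"wy":0,"wz":0,"x":0,"y":0,"z":-1,"hand":0},{"wx":0,"wy":0,"wz":0,"x":0,"y":0,"z":-2,"hand":0}]' 40
python3 -m creep '[{"wx":0,"wy":0,"wz":0,"x":0,"y":0,"z":-3,"hand":0},{"wx":0,"wy":0,"wz":0,"x":0,"y":0,"z":-4,"hand":0},{"wx":0,"wy":0,"wz":0,"x":0,"y":0,"z":-3,"hand":0},{"wx":0,"wy":0,"wz":0,"x":0,"y":0,"z":0,"hand":0},{"wx":0,"wy":0,"wz":0,"x":0,"y":0,"z":0,"hand":0}]'
python3 - <<'E'
from h import *
i=camera_info("wrist");a=camera("wrist");cv2.imwrite("pics/w11.png",a[:,:,::-1]);np.savez("w11.npz",T=i["T"],vfov=i["vfov"],cx=i["cx"],cy=i["cy"])
cv2.imwrite("pics/t11.png",camera("top")[:,:,::-1])
cv2.imwrite("pics/s11.png",cv2.resize(camera("side")[110:260,200:340],None,fx=4,fy=4)[:,:,::-1])
E
```

```text
t: 28.8
eef_pos: [0.4715, 0.3611, 0.045]
orientation: [-0.094, 0.996, -0.001, -0.002]
ft_force: [0.2, -0.1, 0.4]
finger_gap: 0.0428
t: 29.3
eef_pos: [0.4734, 0.3624, 0.1473]
orientation: [-0.094, 0.996, 0.001, 0.001]
ft_force: [-1.1, -1.2, -1.1]
finger_gap: 0.0425
```

View pics/w11.png

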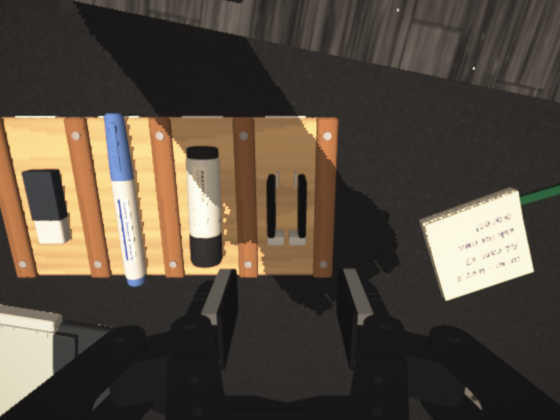

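View pics/s11.png

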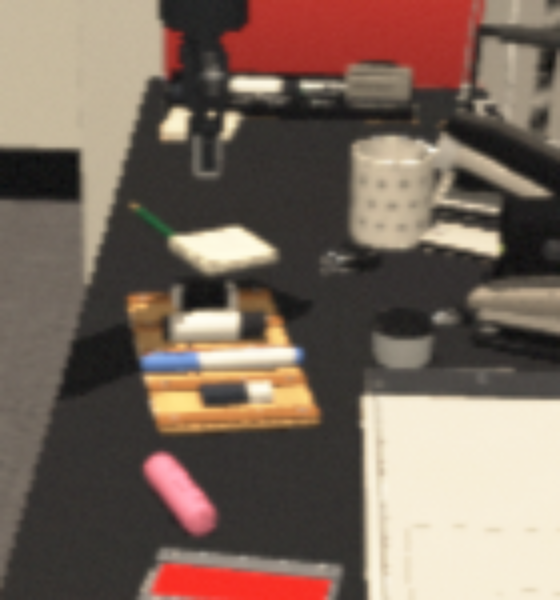

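View pics/t11.png

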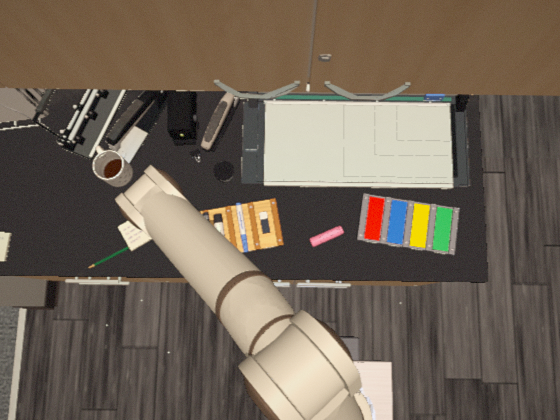

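All four lie in their slots: eraser (45,205), marker (125,200), glue (204,207) and remover (287,208). The tub and pad look unmoved. I'll do one numeric check before handing in.

```bash
python3 - <<'E'
from h import *
i=dict(np.load("w11.npz"))
c=np.array([.4898,.2704]);th=.186;Rm=np.array([[np.cos(th),-np.sin(th)],[np.sin(th),np.cos(th)]])
for n,a,b,z in(("eraser",(42,170),(53,243),.022),("marker",(115,114),(136,285),.019),("glue",(203,150),(206,265),.025),("remover",(286,175),(287,245),.03)):
    w=(back(i,[a,b],z)[:,:2]-c)@Rm;d=w[0]-w[1];print(n,w.mean(0).round(4),"ang",np.arctan(d[1]/d[0]).round(3))
s=read_state();print(s["t"],s["joint_velocities"].round(3),s["ft_force"].round(1))
job_done()
E
```

```text
eraser [ 0.0017 -0.0856] ang -0.05
marker [ 0.0009 -0.0273] ang -0.012
glue [0.0027 0.0337] ang -0.04
remover [0.0016 0.0952] ang 0.016
29.45 [-0.002  0.01  -0.001 -0.001 -0.001 -0.     0.   ] [ 0.1 -0.1 -0.5]
the job is handed in; nothing more can be done
```

I moved all four things into the wooden rack in reverse order and handed the job in at 29.5 s of the 112 s allowed. `job_done` reports no verdict, so I only have my own checks.

The grey rack held eraser, marker, glue and remover from left to right. The wooden rack now holds remover, glue, marker and eraser in slots 1 to 4.

The last wrist-camera check gave these positions:

| Thing | Slot | Off the slot's line (limit 24 mm) | Off the slot's middle, front to back (limit 25 mm) | Angle to the slot (limit 0.25 rad) |
|---|---|---|---|---|
| Remover | 1 | 2 mm | 2 mm | 0.02 rad |
| Glue | 2 | 3 mm | 3 mm | 0.04 rad |
| Marker | 3 | 4 mm | 1 mm | 0.01 rad |
| Eraser | 4 | 7 mm | 2 mm | 0.05 rad |

- **Lying flat:** the side view shows everything lying flat; I did not measure the tilt.
- **Tub and note pad:** they looked unmoved in the last pictures, but I checked this only by eye. The arm hid part of the pad in the last top view.
- **Robot at hand-in:** the arm was still and touching nothing, about 0.15 m above the work surface.
- **Disagreement:** the first wrist and top views differed by up to 5 mm on the remover, so I looked again before gripping it.
- **Failed checks:** none. One early move command was refused for missing fields before anything moved, and I retyped it.

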